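Slip the yellow contents tag under the spring clip of the shelf's tag holder

TASK

Slide the yellow contents tag into the wooden tag holder: with one fingertip press the red tail of the spring clip down as far as it goes so that the jaw lifts, and while you keep it down, push the tag beneath the jaw with the other fingertip until its upright edge is flush against the ends of the two steel rails. Then let the clip go so that it clamps the tag. Only press and push: do not lift or tip the tag, and leave the other pantry things where they are.

Things in the scene. Friction and masses are not known exactly. Their poses are not given: they have to be found in the camera images.
- holder: Tag holder screwed to the shelf. Wooden base 146 x 74 mm, top 6 mm above the shelf, from x = -47 to +99 mm. Origin on the shelf surface midway between the front ends of two steel rails; x = direction the tag is pushed, z up. Rails: x = 0 to 40 mm, tops 22 mm above the shelf (26 mm at the hinge), 45 mm apart, 58 mm over the outsides. The spring clip sits between them.
- jaw (a point): Lower edge of the clip's steel jaw (30 mm wide, 4 mm thick), at x = 16 mm in the holder's frame, moving with the clip. At rest 7.5 mm above the shelf, so it blocks the tag (foot top 11 mm above the shelf); pushing the tag at the lowered jaw does not open it. Fully open it clears the tag by nearly 3 mm.
- clip (a joint): Angle of the spring clip, rad, about a hinge across the holder at x = 34 mm, 20 mm above the shelf: 0 = at rest (jaw down), 0.35 = fully open at its stop (tail down, jaw up), about 0.21 = clamping the tag. It springs back when let go. Holding it open takes 0.10 N m: 5 N at 20 mm beyond the hinge, 2 N at 50 mm.
- clip_tail (a point): Middle of the top face of the clip's red tail (flat plate 44 mm wide), 34 mm beyond the hinge, moving with the clip. Fully pressed the tail is level, its top 17 mm above the shelf, from x = 40 to 96 mm in the holder's frame, and a fingertip can slide along it as it presses. At rest it slopes up by 0.35 rad away from the hinge, far end 39 mm above the shelf.
- tag: Loose yellow plastic tag, 50 g, lying on the holder's base, nose just between the rails. Flat foot 30 mm long, 42 wide, 5 thick; at its rear an upright edge 60 mm wide, 4 thick, 26 tall (top 32 mm above the shelf). Origin under the front face of that edge; foot from x = 0 to 30 mm, rear face to push at x = -4 mm. In the holder's frame it starts at x = -28 to -20 mm; fully home is x = 0.
- cup: Bystander: white ceramic mate cup, 72 mm across, 78 mm tall; origin at the centre of its underside.
- scoop: Bystander: blue plastic scoop lying on the shelf, bowl 60 x 45 x 28 mm round its origin (underside), handle 75 mm long towards its -x.
- straw: Bystander: stainless mate straw lying on the shelf, 172 mm long along its x, 6 mm thick; origin at its middle, underside.
- jar: Bystander: closed glass jar with a red lid, 84 mm across, 130 mm tall; origin at the centre of its underside.
- tin: Bystander: green tin, 74 mm across, 100 mm tall; origin at the centre of its underside.

How it is judged:
By the outcome, as a careful person would: the job done as asked, in the order asked, and still so for the second after the job is handed in, with the robot touching nothing.
It also fails if it takes over 38 s, if anything falls off the work surface, if the arm or the gripper's body presses on something with over 40 N, if the wrist force passes 120 N, or if a joint passes its speed limit or range.

ROBOT

A 6-joint arm with a two-finger parallel gripper is mounted at the origin on the work surface. World frame = base frame: x ahead of the robot, y to its left, z up, the work surface at z = 0. Lengths are in m, angles in rad, forces in N, time in s.
With the tool pointing down it reaches from about 0.225 to 0.725 m from the base axis. Payload 3.1 kg.
Tool frame: the origin (TCP) lies on the centre line of the jaws, within the pads' length; the fingertips stand 8 mm ahead of it and the grasp point (between the pads) lies 11 mm behind it; z points along the fingers, y is the direction in which the jaws open and shut (so a half turn about z gives the same grasp; the last joint's range is limited). The gripper opens to 85 mm and grips with 20 to 120 N. Pads are 22 mm wide; open, the fingers measure 114 mm over their backs; the gripper's body (76 mm by 85 mm) begins 54 mm behind the grasp point. The pads swing forward as they close: fully open they stand 13 mm farther back than shut.
Start: joints at [-1.369, 0.048, 0.099, 1.622, 0, 1.443], TCP at [0.17, -0.497, 0.239] pointing down, gripper open.
Joint ranges: [-2.91, 2.91], [-0.99, 1.94], [-1.21, 1.42], [-2.12, 2.29], [-1.49, 1.47], [-3.14, 3.14]. Speed limits (rad/s): [2.79, 2.79, 3.14, 3.14, 3.14, 3.14].

INTERFACE

Orientations are given as a unit quaternion [w, x, y, z].
In Python, from workcell import manip gives the robot as it stands.
- The arm moves only by the shell command python3 -m jog 'ROWS' [FORCE]. ROWS is JSON, a list of rows, each an object with "jaw": the opening, from -1 (shut) to 1 (fully open), so that 0 is half open; "translation": the shift along the tool's x, y, z in m, a list of three; "turn": the turn about the tool's z in rad. In form: [{"jaw": jaw, "translation": [dx, dy, dz], "turn": turn}, ...]. A call has exactly 8 rows; each row is the pose to reach, as a shift and turn from the pose measured when the call began, along the tool's axes at that moment; what a row does not reach only later rows make up. A row lasts 1/10 s, in which the tool goes at most 50 mm and 8.59 degrees, less where a joint would pass 70% of its speed; a pose out of reach is approached as far as the arm can. A call with a gripper value outside its range is refused whole. The fingers move at their own pace and stop on an object; FORCE is the grip in N (left out, the last holds). Time passes only in rows, so rows that repeat a pose let the fingers close, or fill a call up. It gives the time, the measured TCP pose, the force and the opening at its end, in the units of the state.
- manip.get_obs(): the state, without advancing time (a new reading comes with each control period).
- manip.snapshot(name): name is "scene" or "side" or "wrist"; returns a dict with "pixels" (480x640x3 uint8, red, green, blue), "z_map" (480x640 float32, m along the optical axis (not along the pixel's ray), 0 where there is no reading), "vertical_fov" (degrees; the focal length in pixels is half the picture's height over the tangent of half this angle, whatever the lens; pixels are square), "cx", "cy" (the principal point, pixels), "R" (3x3) and "t" (3): a world point X has camera coordinates R X + t; the wrist camera has in their place "mount" (4x4, takes a point from camera to tool coordinates, whose origin is the TCP and whose axes are the flange's). Camera axes: x right, y down, z forward; pixel columns grow to the right and rows downward; lengths in m; the calibration is good to about 2 mm. The wrist camera is an equidistant fisheye: a pixel r from the principal point sees the ray r / f radians off the axis. A picture is of the moment at which its call begins: read the wrist's pose just before it.
- manip.hand_in(): hands the job in, once; it reports no verdict.
The state is a dict: "clock": time; "qpos": joint angles; "joint_vel": joint speeds; "joint_efforts": joint torques, N m; "position": TCP position; "tcp_rot": TCP orientation; "wrist_force": force on the tool from outside, world axes, zero at the start; "ft_torque": the same for the moment, N m; "opening": opening from 0.0 (shut) to 1.0 (fully open).
Only numpy, scipy, OpenCV 4.12 (cv2) and the standard library are available. Lean on these libraries where they do the work, as an engineer would, in place of code of your own. Each camera call takes 0.05 s, during which the arm holds its last target. There are 200 camera calls.

## Working session

There is one attempt and no reset: what is moved stays moved. The work goes in short steps, Python scripts to look and compute and a shell command to move; the robot and the scene stay as the last step left them, time stands still between calls to the robot, and variables do not carry over. Pictures are saved under pics/ and viewed, about 8 in all and at most 12, crops included, and the job is handed in when it is done.

```bash
mkdir -p pics
cat > h.py <<'E'
import numpy as np, cv2
from workcell import manip
def snap(n,f):
    s=manip.snapshot(n); cv2.imwrite('pics/'+f+'.png',s['pixels'][:,:,::-1]); np.savez('pics/'+f+'.npz',**s); return s
def P(f,u,v):
    s=np.load('pics/'+f+'.npz'); F=240/np.tan(np.radians(s['vertical_fov']/2)); z=s['z_map'][int(v),int(u)]
    c=np.array([(u-s['cx'])/F*z,(v-s['cy'])/F*z,z]); return s['R'].T@(c-s['t'])
def Pz(f,u,v,h):
    s=np.load('pics/'+f+'.npz'); F=240/np.tan(np.radians(s['vertical_fov']/2))
    d=s['R'].T@np.array([(u-s['cx'])/F,(v-s['cy'])/F,1]); o=-s['R'].T@s['t']; return o+d*(h-o[2])/d[2]
E
python3 - <<'E'
from h import *
a=snap('scene','sc'); b=snap('side','sd')
for s in(a,b): print(s['vertical_fov'],(-s['R'].T@s['t']).round(3),s['R'].round(2).tolist())
o=manip.get_obs(); print(o)
E
```

```text
52.59490518784502 [ 1.081 -0.259  0.819] [[0.43, 0.9, -0.01], [0.7, -0.34, -0.63], [-0.57, 0.27, -0.78]]
55.80493277306934 [0.351 0.621 0.622] [[-0.96, -0.26, -0.02], [-0.17, 0.66, -0.74], [0.21, -0.71, -0.68]]
{'clock': 0.1, 'qpos': array([-1.36880948e+00,  4.86741904e-02,  9.77417391e-02,  1.62201151e+00,
       -1.01246204e-05,  1.44298121e+00]), 'joint_vel': array([ 0.00143866, -0.00028174,  0.00304627,  0.0019517 ,  0.00040935,
        0.00018773]), 'joint_efforts': array([ 3.51764225e-03, -3.39851832e+01,  3.20935106e+01,  1.57191453e-02,
       -8.88105546e-05, -2.87842902e-06]), 'position': array([ 0.16989185, -0.49617658,  0.2382291 ]), 'tcp_rot': array([-1.07289297e-03,  9.86434045e-01,  1.64154567e-01, -4.48732042e-05]), 'wrist_force': array([ 0.37220399, -0.44587128, -0.30465057]), 'ft_torque': array([ 0.00178595, -0.01841125, -0.02890669]), 'opening': 0.9998050462292356}
```

View pics/sc.png

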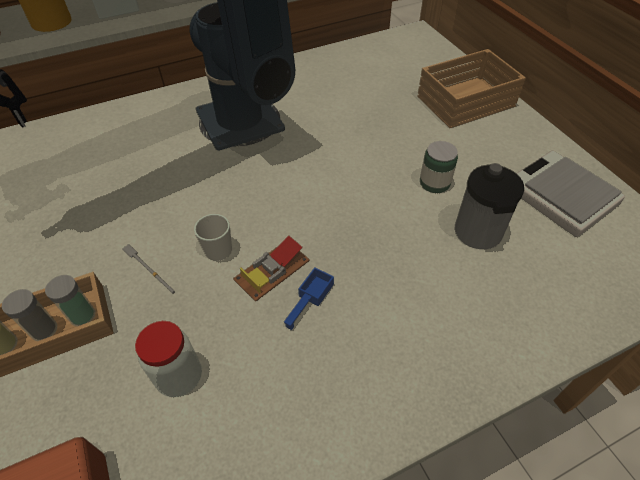

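View pics/sd.png

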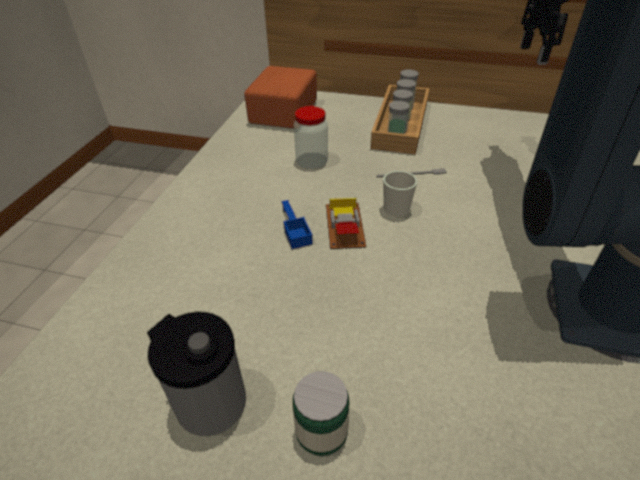

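The scene view shows the holder around (271,268): tag to the lower left (257,277), red tail at (287,250), cup at (215,238) and scoop at (312,295). The side view shows the same holder at (345,223). I'll enlarge both.

Run:
```python
from h import *
a=cv2.imread('pics/sc.png')[225:310,190:340]; b=cv2.imread('pics/sd.png')[160:260,270:430]
a=cv2.resize(a,None,fx=5,fy=5,interpolation=cv2.INTER_CUBIC)
cv2.imwrite('pics/crA.png',a)
# depth cloud cluster by colour, world coordinates
s=np.load('pics/sc.npz'); im=s['pixels'].astype(int)
hsv=cv2.cvtColor(s['pixels'],cv2.COLOR_RGB2HSV)
for n,lo,hi in(('yellow',(22,140,90),(34,255,255)),('red',(0,170,80),(6,255,255)),('blue',(105,120,50),(130,255,255))):
    m=cv2.inRange(hsv,lo,hi); m[:225]=0;m[310:]=0;m[:,:190]=0;m[:,345:]=0
    v,u=np.nonzero(m); p=np.array([P('sc',x,y) for x,y in zip(u,v)]); print(n,len(p),p.mean(0).round(4),p.min(0).round(4),p.max(0).round(4))
    hi_=p[p[:,2]>np.percentile(p[:,2],70)]; print(' top',hi_.mean(0).round(4))
    r=cv2.minAreaRect((p[:,:2]*1000).astype(np.float32)); print(r)
for u,v in((215,280),(250,270),(300,200)):print(P('sc',u,v).round(4))
```

```text
yellow 269 [ 0.5191 -0.1452  0.0171] [ 0.4942 -0.1695  0.0053] [ 0.5518 -0.1249  0.036 ]
 top [ 0.5235 -0.1568  0.0294]
((519.3408203125, -145.39857482910156), (58.58320236206055, 34.15764236450195), 15.826316833496094)
red 474 [ 0.4945 -0.071   0.0315] [ 0.4678 -0.2588  0.0184] [ 1.0807 -0.04    0.8189]
 top [ 0.4924 -0.0553  0.0421]
((777.1317138671875, -145.38406372070312), (64.433837890625, 644.976318359375), 75.229248046875)
blue 575 [ 0.5975 -0.0574  0.0209] [ 5.560e-01 -2.588e-01  2.000e-04] [ 1.0807 -0.0129  0.8189]
 top [ 0.6082 -0.0606  0.0425]
((810.1461791992188, -163.35044860839844), (73.02139282226562, 569.1923828125), 63.268646240234375)
[ 4.769e-01 -2.217e-01 -1.000e-04]
[ 0.49   -0.1498  0.0075]
[0.3479 0.0248 0.0012]
```

View pics/crA.png

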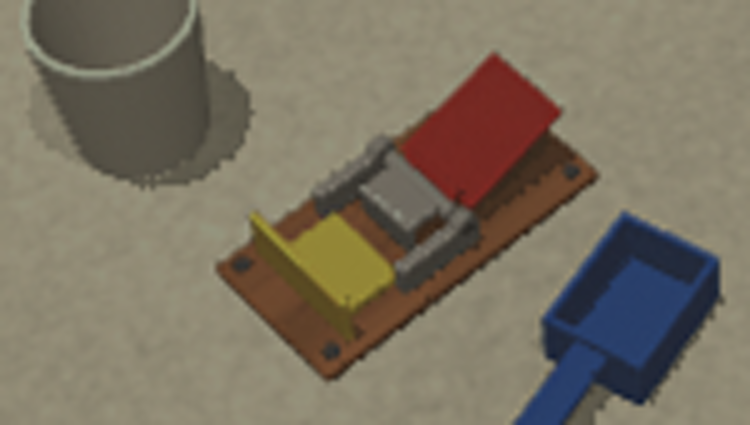

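Crop corners of the base (z = 6 mm): rear-left (218,267), rear-right (332,380), front-right (598,175). The rails' front ends are near (318,195) and (400,270), and the tag's upright runs from (252,213) to (350,305).

Run:
```python
from h import *
def pc(u,v,h): return Pz('sc',190+(u+.5)/5-.5,225+(v+.5)/5-.5,h)
rl,rr,fr=pc(218,267,.006),pc(332,380,.006),pc(598,175,.006)
print(rl,rr,fr,'width',np.linalg.norm(rl-rr),'len',np.linalg.norm(fr-rr))
ex=fr-rr; ex[2]=0; ex/=np.linalg.norm(ex); ey=np.array([-ex[1],ex[0],0])
a2=np.arctan2(*(rl-rr)[[1,0]])-np.pi/2
print('yaw from long',np.arctan2(ex[1],ex[0]),'from short',a2)
mid=(rl+fr)/2 ; print('centre',mid)
O=mid-ex*.026; 
mid2=(rl+rr)/2+ex*.047; print('O',O,mid2)
H=lambda p:((p-O)@ex*1000).round(1),((p-O)@ey*1000).round(1)
for n,u,v,h in(('tagtopL',252,213,.032),('tagtopR',354,302,.032),('railL front top',318,192,.022),('railR',400,265,.022),('tail far L',495,53,.039),('tail far R',562,110,.039)):
    p=pc(u,v,h); print(n,p.round(4),((p-O)@ex*1000).round(1),((p-O)@ey*1000).round(1))
# depth cloud: object outlines in holder frame
s=np.load('pics/sc.npz')
pts=np.array([P('sc',u,v) for u in range(180,345) for v in range(200,330) if s['z_map'][v,u]>0])
h=np.c_[(pts-O)@ex,(pts-O)@ey,pts[:,2]]*1000
c=h[(h[:,2]>45)&(h[:,2]<90)]; print('cup',c.min(0).round(),c.max(0).round())
q=h[(h[:,1]<-50)&(h[:,2]>15)&(h[:,2]<90)&(h[:,1]>-200)]; print('scoop',q.min(0).round(),q.max(0).round())
o=manip.get_obs();from scipy.spatial.transform import Rotation as R
w,x,y,z=o['tcp_rot'];M=R.from_quat([x,y,z,w]).as_matrix();print(M.round(3),'tool y yaw',np.arctan2(M[1,1],M[0,1]))
```

```text
[ 0.49279644 -0.18716289  0.006     ] [ 0.56343654 -0.16441782  0.006     ] [ 0.51775563 -0.02901454  0.006     ] width 0.07421160883506137 len 0.14290134226706627
yaw from long 1.896174886918605 from short -4.4008862575660785
centre [ 0.50527603 -0.10808872  0.006     ]
O [ 0.51358739 -0.13272449  0.006     ] [ 0.51309212 -0.13125646  0.006     ]Traceback (most recent call last):
  File "<stdin>", line 11, in <module>
NameError: name 'p' is not defined. Did you mean: 'P'?
```

Run:
```python
from h import *
def pc(u,v,h): return Pz('sc',190+(u+.5)/5-.5,225+(v+.5)/5-.5,h)
yaw=1.89; ex=np.array([np.cos(yaw),np.sin(yaw),0]); ey=np.array([-ex[1],ex[0],0]); O=np.array([.5133,-.1320,0])
for n,u,v,h in(('tagtopL',252,213,.032),('tagtopR',354,302,.032),('railL front top',318,192,.022),('railR',400,265,.022),('tail far L',495,53,.039),('tail far R',562,110,.039)):
    p=pc(u,v,h); print(n,p.round(4),((p-O)@ex*1000).round(1),((p-O)@ey*1000).round(1))
s=np.load('pics/sc.npz')
pts=np.array([P('sc',u,v) for u in range(180,345) for v in range(200,330) if s['z_map'][v,u]>0])
h=np.c_[(pts-O)@ex,(pts-O)@ey,pts[:,2]]*1000
c=h[(h[:,2]>45)&(h[:,2]<90)]; print('cup',c.min(0).round(),c.max(0).round())
q=h[(h[:,1]<-50)&(h[:,2]>15)&(h[:,2]<90)&(h[:,1]>-200)]; print('scoop',q.min(0).round(),q.max(0).round())
from scipy.spatial.transform import Rotation as R
o=manip.get_obs();w,x,y,z=o['tcp_rot'];M=R.from_quat([x,y,z,w]).as_matrix();print(M.round(3),'tool y yaw',np.arctan2(M[1,1],M[0,1]),'need',yaw-np.pi)
# side camera check: project holder points and compare
b=cv2.imread('pics/sd.png'); S=np.load('pics/sd.npz'); F=240/np.tan(np.radians(S['vertical_fov']/2))
for hx,hy,hz in((-47,37,6),(-47,-37,6),(99,37,6),(99,-37,6),(-24,30,32),(-24,-30,32),(0,29,22),(0,-29,22)):
    c=S['R']@(O+ex*hx/1e3+ey*hy/1e3+np.array([0,0,hz/1e3]))+S['t']; u,v=c[0]/c[2]*F+S['cx'],c[1]/c[2]*F+S['cy']
    cv2.circle(b,(int(u*4),int(v*4)),0,(0,255,0),-1) if 0 else None
    print((hx,hy,hz),round(u,1),round(v,1)); 
    b[int(round(v)),int(round(u))]=(255,0,255)
cv2.imwrite('pics/crB.png',cv2.resize(b[180:260,280:400],None,fx=6,fy=6,interpolation=cv2.INTER_NEAREST))
```

```text
tagtopL [ 0.4926 -0.1687  0.032 ] -28.3 31.1
tagtopR [ 0.5504 -0.1472  0.032 ] -26.1 -30.4
railL front top [ 0.4869 -0.1398  0.022 ] 0.9 27.5
railR [ 0.5351 -0.123   0.022 ] 1.7 -23.5
tail far L [ 0.4641 -0.0507  0.039 ] 92.7 21.2
tail far R [ 0.504  -0.0378  0.039 ] 92.3 -20.7
cup [-59.  84.  45.] [ 12. 157.  82.]
scoop [ -45. -134.   15.] [ 91. -70.  32.]
[[ 0.946  0.324 -0.   ]
 [ 0.324 -0.946  0.002]
 [ 0.    -0.002 -1.   ]] tool y yaw -1.2409940716217962 need -1.2515926535897932
(-47, 37, 6) 357.6 201.6
(-47, -37, 6) 324.7 203.1
(99, 37, 6) 366.0 245.3
(99, -37, 6) 329.3 247.2
(-24, 30, 32) 356.1 198.5
(-24, -30, 32) 328.5 199.8
(0, 29, 22) 356.7 209.0
(0, -29, 22) 329.8 210.2
```

View pics/crB.png

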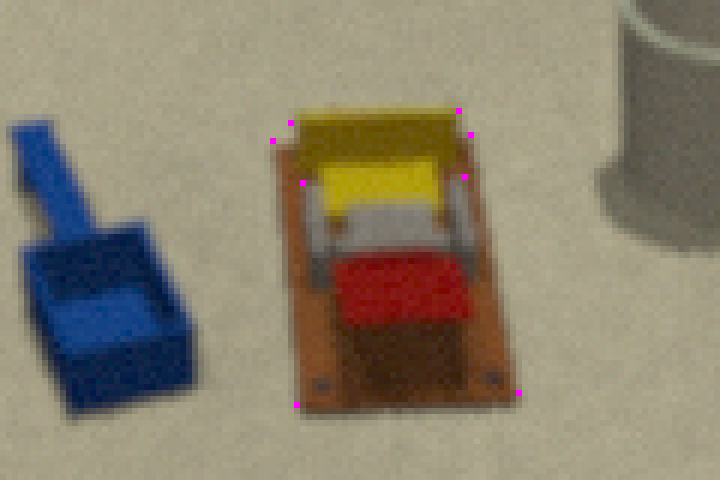

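The tag and holder agree in both cameras to within about 2 mm, and tool y already runs along −x of the holder. I'll move above it first.

```bash
python3 -m jog '[{"jaw":1,"translation":[0.044,-0.024,0],"turn":0.01},{"jaw":1,"translation":[0.088,-0.048,0],"turn":0.01},{"jaw":1,"translation":[0.132,-0.072,0],"turn":0.01},{"jaw":1,"translation":[0.176,-0.096,0],"turn":0.01},{"jaw":1,"translation":[0.22,-0.12,0],"turn":0.01},{"jaw":1,"translation":[0.264,-0.144,0],"turn":0.01},{"jaw":1,"translation":[0.308,-0.168,0],"turn":0.01},{"jaw":1,"translation":[0.352,-0.192,0],"turn":0.01}]'
cat > st.py <<'E'
from h import *
from scipy.spatial.transform import Rotation as R
yaw=1.89; ex=np.array([np.cos(yaw),np.sin(yaw),0]); ey=np.array([-ex[1],ex[0],0]); O=np.array([.5133,-.1320,0])
def st(goal=None):
    o=manip.get_obs();w,x,y,z=o['tcp_rot'];M=R.from_quat([x,y,z,w]).as_matrix(); p=o['position']
    print('t',o['clock'],'p',p.round(4),'holder mm',((p-O)@ex*1e3).round(1),((p-O)@ey*1e3).round(1),'F hx,hy,z',(o['wrist_force']@ex).round(2),(o['wrist_force']@ey).round(2),o['wrist_force'][2].round(2),'yaw err',(np.arctan2(M[1,1],M[0,1])-(yaw-np.pi)).round(4),'open',round(o['opening'],3),'tilt',M[:2,2].round(4),'vmax',abs(o['joint_vel']).max().round(3))
    if goal: print('to goal, tool axes',(M.T@(O+ex*goal[0]/1e3+ey*goal[1]/1e3+[0,0,goal[2]/1e3]-p)).round(4))
if __name__=='__main__':
    import sys; st([float(a) for a in sys.argv[1:]] or None)
E
python3 st.py 6 0 120
```

```text
clock: 0.9
position: [0.4407, -0.1996, 0.2383]
tcp_rot: [-0.001, 0.987, 0.159, -0.0]
wrist_force: [0.1, -0.6, -0.2]
opening: 1.0
t 0.9 p [ 0.4407 -0.1996  0.2383] holder mm -41.4 90.1 F hx,hy,z -0.61 0.08 -0.24 yaw err 0.0006 open 1.0 tilt [-0.0008  0.0022] vmax 1.045
to goal, tool axes [ 0.0901 -0.0471  0.1184]
```

```bash
python3 -m jog '[{"jaw":1,"translation":[0.04,-0.021,0],"turn":0},{"jaw":1,"translation":[0.08,-0.042,0.01],"turn":0},{"jaw":1,"translation":[0.09,-0.047,0.05],"turn":0},{"jaw":1,"translation":[0.09,-0.047,0.09],"turn":0},{"jaw":1,"translation":[0.09,-0.047,0.118],"turn":0},{"jaw":1,"translation":[0.09,-0.047,0.148],"turn":0},{"jaw":1,"translation":[0.09,-0.047,0.168],"turn":0},{"jaw":1,"translation":[0.09,-0.047,0.168],"turn":0}]'
python3 - <<'E'
from st import *
st((6,0,30))
snap('scene','s2'); s=cv2.imread('pics/s2.png'); t=snap('side','d2');d=cv2.imread('pics/d2.png')
a=cv2.resize(s[190:315,180:340],(640,500),interpolation=cv2.INTER_CUBIC)
cv2.imwrite('pics/m2.png',a); cv2.imwrite('pics/n2.png',cv2.resize(d[140:260,270:430],(640,480),interpolation=cv2.INTER_CUBIC))
w=snap('wrist','w2')
E
```

```text
clock: 1.7
position: [0.5077, -0.1249, 0.0658]
tcp_rot: [-0.003, 0.987, 0.159, -0.004]
wrist_force: [-0.5, 1.0, -0.4]
opening: 0.997
t 1.7 p [ 0.5077 -0.1249  0.0658] holder mm 8.5 3.1 F hx,hy,z 1.08 0.22 -0.39 yaw err 0.0006 open 0.997 tilt [-0.0094  0.0055] vmax 0.072
to goal, tool axes [0.0034 0.0028 0.0357]
```

View pics/m2.png

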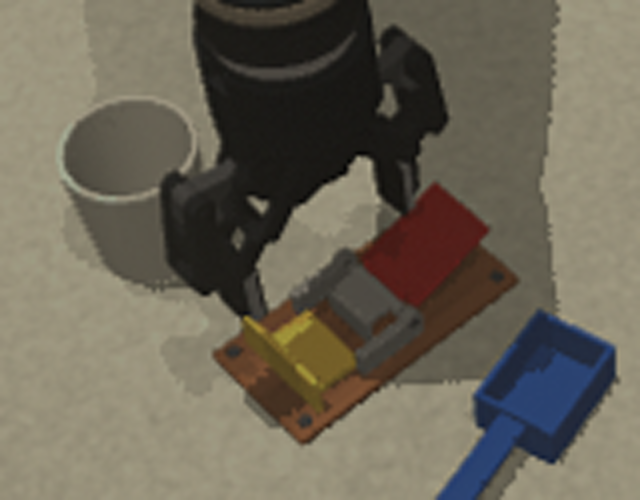

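View pics/w2.png

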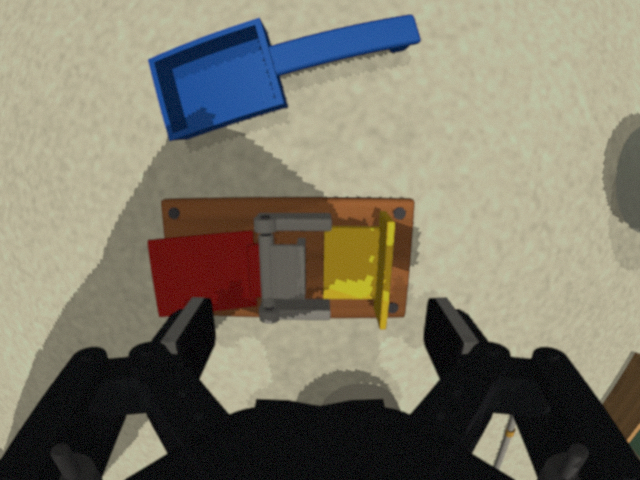

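The wrist view confirms the layout. The left finger tip (200,320) is in line with the red tail, the right finger (435,315) stands behind the yellow edge (385,270), and the tag is slightly skewed. I'll descend in steps, watching force.

```bash
python3 -m jog '[{"jaw":1,"translation":[0.003,0.004,0.004],"turn":0},{"jaw":1,"translation":[0.003,0.004,0.008],"turn":0},{"jaw":1,"translation":[0.003,0.004,0.012],"turn":0},{"jaw":1,"translation":[0.003,0.004,0.016],"turn":0},{"jaw":1,"translation":[0.003,0.004,0.02],"turn":0},{"jaw":1,"translation":[0.003,0.004,0.024],"turn":0},{"jaw":1,"translation":[0.003,0.004,0.026],"turn":0},{"jaw":1,"translation":[0.003,0.004,0.026],"turn":0}]' >/dev/null; python3 st.py 5 0 30
```

```text
t 2.65 p [ 0.5154 -0.1292  0.0447] holder mm 2.0 -2.9 F hx,hy,z -0.47 0.6 -0.07 yaw err 0.0005 open 1.001 tilt [-0.0008  0.0021] vmax 0.01
to goal, tool axes [-0.0029 -0.003   0.0147]
```

```bash
python3 -m jog '[{"jaw":1,"translation":[-0.003,-0.003,0.002],"turn":0},{"jaw":1,"translation":[-0.003,-0.003,0.005],"turn":0},{"jaw":1,"translation":[-0.003,-0.003,0.008],"turn":0},{"jaw":1,"translation":[-0.003,-0.003,0.011],"turn":0},{"jaw":1,"translation":[-0.003,-0.003,0.014],"turn":0},{"jaw":1,"translation":[-0.003,-0.003,0.016],"turn":0},{"jaw":1,"translation":[-0.003,-0.003,0.016],"turn":0},{"jaw":1,"translation":[-0.003,-0.003,0.016],"turn":0}]' >/dev/null; python3 st.py 5 0 20
```

```text
t 3.45 p [ 0.5116 -0.1273  0.0287] holder mm 5.0 0.1 F hx,hy,z 0.19 -0.48 0.61 yaw err 0.0005 open 0.999 tilt [-0.0008  0.0021] vmax 0.005
to goal, tool axes [0.0001 0.     0.0087]
```

```bash
python3 -m jog '[{"jaw":1,"translation":[0,0,0.001],"turn":0},{"jaw":1,"translation":[0,0,0.002],"turn":0},{"jaw":1,"translation":[0,0,0.003],"turn":0},{"jaw":1,"translation":[0,0,0.004],"turn":0},{"jaw":1,"translation":[0,0,0.005],"turn":0},{"jaw":1,"translation":[0,0,0.006],"turn":0},{"jaw":1,"translation":[0,0,0.006],"turn":0},{"jaw":1,"translation":[0,0,0.006],"turn":0}]' >/dev/null
python3 - <<'E'
from st import *
st((5,0,20))
snap('side','d3');d=cv2.imread('pics/d3.png');snap('scene','s3');s=cv2.imread('pics/s3.png')
cv2.imwrite('pics/n3.png',np.vstack([cv2.resize(s[215:310,200:340],(560,380)),cv2.resize(d[190:260,300:400],(560,220))]))
E
```

```text
t 4.25 p [ 0.5116 -0.1272  0.0226] holder mm 5.1 0.1 F hx,hy,z -0.05 -0.21 -0.14 yaw err 0.0005 open 1.005 tilt [-0.001   0.0023] vmax 0.001
to goal, tool axes [0.0001 0.0001 0.0026]
```

View pics/n3.png

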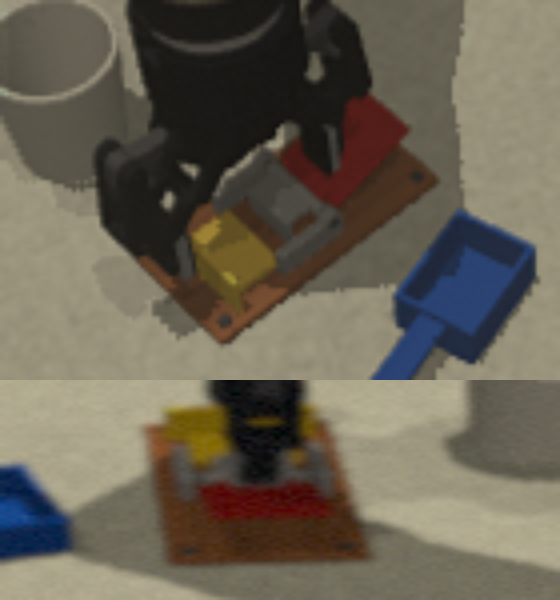

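The rear finger is behind the tag's edge with its tip at about (185,270), and the front finger hangs over the tail at (330,165). There's no contact yet, so I'll keep lowering and watch for the spring force.

```bash
python3 -m jog '[{"jaw":1,"translation":[0,0,0.001],"turn":0},{"jaw":1,"translation":[0,0,0.002],"turn":0},{"jaw":1,"translation":[0,0,0.003],"turn":0},{"jaw":1,"translation":[0,0,0.004],"turn":0},{"jaw":1,"translation":[0,0,0.005],"turn":0},{"jaw":1,"translation":[0,0,0.006],"turn":0},{"jaw":1,"translation":[0,0,0.006],"turn":0},{"jaw":1,"translation":[0,0,0.006],"turn":0}]' >/dev/null; python3 st.py 5 0 20
```

```text
t 5.15 p [ 0.5117 -0.127   0.017 ] holder mm 5.2 0.0 F hx,hy,z 0.5 1.32 3.45 yaw err 0.0007 open 0.998 tilt [-0.0007  0.0026] vmax 0.002
to goal, tool axes [ 0.      0.0002 -0.003 ]
```

```bash
python3 -m jog '[{"jaw":1,"translation":[0,0,0.0005],"turn":0},{"jaw":1,"translation":[0,0,0.001],"turn":0},{"jaw":1,"translation":[0,0,0.0015],"turn":0},{"jaw":1,"translation":[0,0,0.002],"turn":0},{"jaw":1,"translation":[0,0,0.0025],"turn":0},{"jaw":1,"translation":[0,0,0.003],"turn":0},{"jaw":1,"translation":[0,0,0.003],"turn":0},{"jaw":1,"translation":[0,0,0.003],"turn":0}]' >/dev/null; python3 st.py 5 0 20
```

```text
t 5.95 p [ 0.5116 -0.1268  0.0139] holder mm 5.4 0.0 F hx,hy,z 3.43 0.36 4.25 yaw err 0.0008 open 1.001 tilt [-0.0009  0.0029] vmax 0.001
to goal, tool axes [ 0.      0.0004 -0.0061]
```

```bash
python3 -m jog '[{"jaw":1,"translation":[0,0,0.0005],"turn":0},{"jaw":1,"translation":[0,0,0.001],"turn":0},{"jaw":1,"translation":[0,0,0.0015],"turn":0},{"jaw":1,"translation":[0,0,0.002],"turn":0},{"jaw":1,"translation":[0,0,0.002],"turn":0},{"jaw":1,"translation":[0,0,0.002],"turn":0},{"jaw":1,"translation":[0,0,0.002],"turn":0},{"jaw":1,"translation":[0,0,0.002],"turn":0}]' >/dev/null; python3 st.py 5 0 20
```

```text
t 6.75 p [ 0.5116 -0.1269  0.012 ] holder mm 5.4 0.0 F hx,hy,z 2.18 1.88 5.13 yaw err 0.0007 open 1.005 tilt [-0.0009  0.0027] vmax 0.001
to goal, tool axes [ 0.      0.0003 -0.008 ]
```

```bash
python3 -m jog '[{"jaw":1,"translation":[0,0,0.0005],"turn":0},{"jaw":1,"translation":[0,0,0.001],"turn":0},{"jaw":1,"translation":[0,0,0.0015],"turn":0},{"jaw":1,"translation":[0,0,0.0015],"turn":0},{"jaw":1,"translation":[0,0,0.0015],"turn":0},{"jaw":1,"translation":[0,0,0.0015],"turn":0},{"jaw":1,"translation":[0,0,0.0015],"turn":0},{"jaw":1,"translation":[0,0,0.0015],"turn":0}]' >/dev/null; python3 st.py 5 0 20
```

```text
t 7.55 p [ 0.5117 -0.127   0.0116] holder mm 5.3 -0.0 F hx,hy,z 2.77 3.19 10.36 yaw err 0.001 open 1.001 tilt [-0.0005  0.0027] vmax 0.002
to goal, tool axes [-0.      0.0003 -0.0084]
```

The clip is at its stop: force jumped to 10 N with almost no travel. Now I'll slide forward (tool −y), keeping it pressed.

```bash
python3 -m jog '[{"jaw":1,"translation":[0,-0.002,0.001],"turn":0},{"jaw":1,"translation":[0,-0.004,0.001],"turn":0},{"jaw":1,"translation":[0,-0.006,0.001],"turn":0},{"jaw":1,"translation":[0,-0.008,0.001],"turn":0},{"jaw":1,"translation":[0,-0.01,0.001],"turn":0},{"jaw":1,"translation":[0,-0.012,0.001],"turn":0},{"jaw":1,"translation":[0,-0.014,0.001],"turn":0},{"jaw":1,"translation":[0,-0.014,0.001],"turn":0}]' >/dev/null
python3 - <<'E'
from st import *
st((38,0,11.5))
snap('side','d4');d=cv2.imread('pics/d4.png');snap('scene','s4');s=cv2.imread('pics/s4.png')
cv2.imwrite('pics/n4.png',np.vstack([cv2.resize(s[225:305,210:330],(570,380),interpolation=cv2.INTER_CUBIC),cv2.resize(d[190:260,300:400],(570,220))]))
E
```

```text
t 8.35 p [ 0.5092 -0.1151  0.0119] holder mm 17.3 -1.4 F hx,hy,z -4.21 -0.33 5.02 yaw err 0.0004 open 1.003 tilt [ 0.0035 -0.0007] vmax 0.003
to goal, tool axes [-0.0014 -0.0207  0.0003]
```

View pics/n4.png

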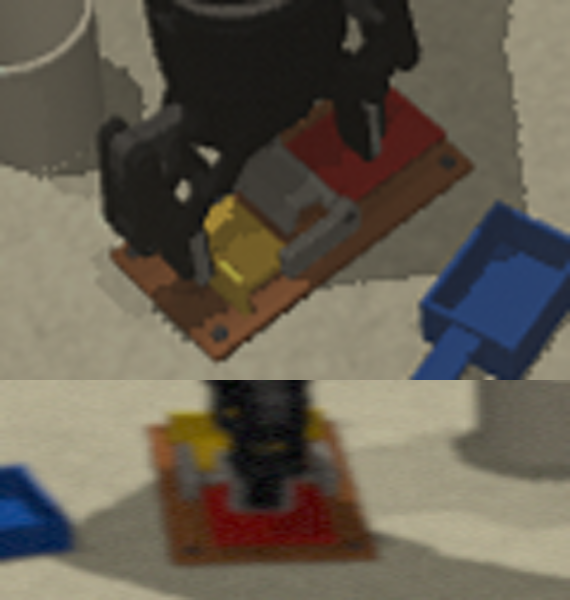

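The tail is level and the jaw is up. The finger is at the tag's back, with the nose entering under the jaw at about (285,240).

```bash
python3 -m jog '[{"jaw":1,"translation":[-0.0005,0,0.0015],"turn":0},{"jaw":1,"translation":[-0.001,-0.002,0.0015],"turn":0},{"jaw":1,"translation":[-0.0014,-0.004,0.0015],"turn":0},{"jaw":1,"translation":[-0.0014,-0.006,0.0015],"turn":0},{"jaw":1,"translation":[-0.0014,-0.008,0.0015],"turn":0},{"jaw":1,"translation":[-0.0014,-0.01,0.0015],"turn":0},{"jaw":1,"translation":[-0.0014,-0.012,0.0015],"turn":0},{"jaw":1,"translation":[-0.0014,-0.012,0.0015],"turn":0}]' >/dev/null; python3 st.py 38 0 11.5
```

```text
t 9.25 p [ 0.5063 -0.1058  0.012 ] holder mm 27.1 -1.6 F hx,hy,z -3.47 -0.57 6.93 yaw err -0.0003 open 1.001 tilt [ 0.0082 -0.0044] vmax 0.003
to goal, tool axes [-0.0016 -0.0109  0.0004]
```

```bash
python3 -m jog '[{"jaw":1,"translation":[-0.001,-0.001,0.0015],"turn":0},{"jaw":1,"translation":[-0.0016,-0.003,0.0015],"turn":0},{"jaw":1,"translation":[-0.0016,-0.005,0.0015],"turn":0},{"jaw":1,"translation":[-0.0016,-0.006,0.0015],"turn":0},{"jaw":1,"translation":[-0.0016,-0.007,0.0015],"turn":0},{"jaw":1,"translation":[-0.0016,-0.008,0.0015],"turn":0},{"jaw":1,"translation":[-0.0016,-0.009,0.0015],"turn":0},{"jaw":1,"translation":[-0.0016,-0.009,0.0015],"turn":0}]' >/dev/null; python3 st.py 38 0 11.5
```

```text
t 10.05 p [ 0.5044 -0.0995  0.0122] holder mm 33.6 -1.7 F hx,hy,z -3.73 -0.08 7.75 yaw err -0.001 open 0.998 tilt [ 0.0132 -0.0083] vmax 0.003
to goal, tool axes [-0.0017 -0.0044  0.0006]
```

```bash
python3 -m jog '[{"jaw":1,"translation":[-0.001,-0.001,0.0015],"turn":0},{"jaw":1,"translation":[-0.001,-0.002,0.0015],"turn":0},{"jaw":1,"translation":[-0.001,-0.003,0.0015],"turn":0},{"jaw":1,"translation":[-0.001,-0.004,0.0015],"turn":0},{"jaw":1,"translation":[-0.001,-0.005,0.0015],"turn":0},{"jaw":1,"translation":[-0.001,-0.006,0.0015],"turn":0},{"jaw":1,"translation":[-0.001,-0.006,0.0015],"turn":0},{"jaw":1,"translation":[-0.001,-0.006,0.0015],"turn":0}]' >/dev/null
python3 - <<'E'
from st import *
st((38,0,11.5))
snap('side','d5');d=cv2.imread('pics/d5.png');snap('scene','s5');s=cv2.imread('pics/s5.png')
cv2.imwrite('pics/n5.png',np.vstack([cv2.resize(s[235:300,225:325],(585,380),interpolation=cv2.INTER_CUBIC),cv2.resize(d[190:260,300:400],(585,220))]))
E
```

```text
t 10.85 p [ 0.5039 -0.096   0.0124] holder mm 37.1 -2.3 F hx,hy,z -3.97 0.62 7.73 yaw err -0.0019 open 1.001 tilt [ 0.0179 -0.0123] vmax 0.002
to goal, tool axes [-0.0024 -0.0009  0.0008]
```

View pics/n5.png

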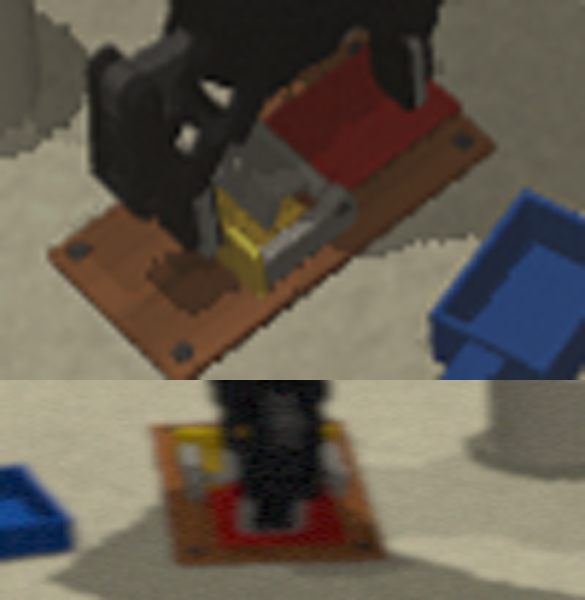

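```bash
python3 -m jog '[{"jaw":1,"translation":[-0.001,-0.002,0.0015],"turn":0},{"jaw":1,"translation":[-0.001,-0.003,0.0015],"turn":0},{"jaw":1,"translation":[-0.001,-0.004,0.0015],"turn":0},{"jaw":1,"translation":[-0.001,-0.005,0.0015],"turn":0},{"jaw":1,"translation":[-0.001,-0.006,0.0015],"turn":0},{"jaw":1,"translation":[-0.001,-0.006,0.0015],"turn":0},{"jaw":1,"translation":[-0.001,-0.006,0.0015],"turn":0},{"jaw":1,"translation":[-0.001,-0.006,0.0015],"turn":0}]' >/dev/null; python3 st.py 38 0 11.5
```

```text
t 11.75 p [ 0.5037 -0.0941  0.0128] holder mm 39.0 -2.8 F hx,hy,z -8.68 0.96 5.96 yaw err -0.0037 open 1.0 tilt [ 0.0232 -0.0199] vmax 0.001
to goal, tool axes [-0.0028  0.001   0.0012]
```

```bash
python3 -m jog '[{"jaw":1,"translation":[0,-0.004,0.0015],"turn":0},{"jaw":1,"translation":[0,-0.006,0.0015],"turn":0},{"jaw":1,"translation":[0,-0.008,0.0015],"turn":0},{"jaw":1,"translation":[0,-0.009,0.0015],"turn":0},{"jaw":1,"translation":[0,-0.009,0.0015],"turn":0},{"jaw":1,"translation":[0,-0.009,0.0015],"turn":0},{"jaw":1,"translation":[0,-0.009,0.0015],"turn":0},{"jaw":1,"translation":[0,-0.009,0.0015],"turn":0}]' >/dev/null
python3 - <<'E'
from st import *
st((38,0,11.5))
snap('side','d6');d=cv2.imread('pics/d6.png');snap('scene','s6');s=cv2.imread('pics/s6.png')
cv2.imwrite('pics/n6.png',np.vstack([cv2.resize(s[235:300,225:325],(585,380),interpolation=cv2.INTER_CUBIC),cv2.resize(d[190:260,300:400],(585,220))]))
E
```

```text
t 12.55 p [ 0.5039 -0.0936  0.0134] holder mm 39.4 -3.1 F hx,hy,z -18.46 3.57 5.54 yaw err -0.0081 open 0.999 tilt [ 0.0285 -0.0372] vmax 0.002
to goal, tool axes [-0.0031  0.0014  0.0019]
```

View pics/n6.png

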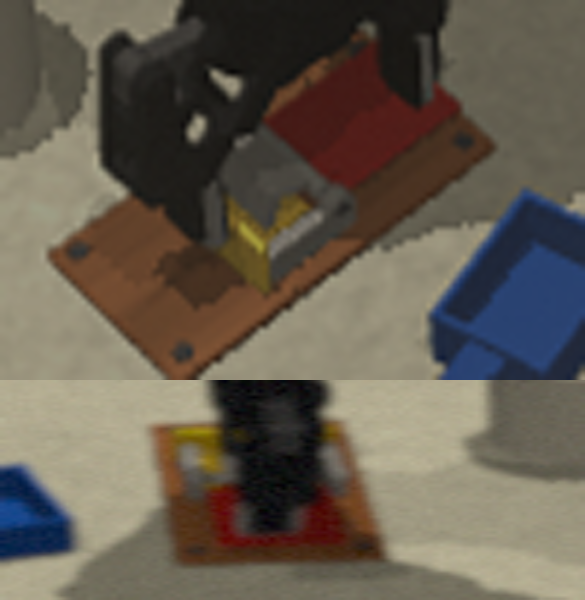

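The push force rose to 18 N with only 0.4 mm of travel, and the upright is against the rail ends at (265,285). I'll back the pusher off with the clip still held, then raise.

```bash
python3 -m jog '[{"jaw":1,"translation":[0,0.001,0.0015],"turn":0},{"jaw":1,"translation":[0,0.002,0.0015],"turn":0},{"jaw":1,"translation":[0,0.003,0.0015],"turn":0},{"jaw":1,"translation":[0,0.004,0.0015],"turn":0},{"jaw":1,"translation":[0,0.005,0.0015],"turn":0},{"jaw":1,"translation":[0,0.006,0.0015],"turn":0},{"jaw":1,"translation":[0,0.006,0.0015],"turn":0},{"jaw":1,"translation":[0,0.006,0.0015],"turn":0}]' >/dev/null; python3 st.py 35 0 11.5
```

```text
t 13.45 p [ 0.5046 -0.0949  0.0128] holder mm 37.9 -3.4 F hx,hy,z 10.45 1.97 13.53 yaw err -0.0054 open 1.001 tilt [ 0.0267 -0.0274] vmax 0.003
to goal, tool axes [-0.0034  0.0029  0.0013]
```

```bash
python3 -m jog '[{"jaw":1,"translation":[0,0.002,0],"turn":0},{"jaw":1,"translation":[0,0.003,0],"turn":0},{"jaw":1,"translation":[0,0.004,0],"turn":0},{"jaw":1,"translation":[0,0.005,0],"turn":0},{"jaw":1,"translation":[0,0.005,0],"turn":0},{"jaw":1,"translation":[0,0.005,0],"turn":0},{"jaw":1,"translation":[0,0.005,0],"turn":0},{"jaw":1,"translation":[0,0.005,0],"turn":0}]' >/dev/null; python3 st.py 35 0 11.5
```

```text
t 14.25 p [ 0.5056 -0.0971  0.0129] holder mm 35.6 -3.6 F hx,hy,z 4.77 0.2 8.16 yaw err -0.004 open 0.998 tilt [ 0.0258 -0.0218] vmax 0.001
to goal, tool axes [-0.0037  0.0006  0.0013]
```

Clear by about 4 mm. Now I'll raise slowly to let the clip close, then withdraw upward.

```bash
python3 -m jog '[{"jaw":1,"translation":[0,0.001,-0.002],"turn":0},{"jaw":1,"translation":[0,0.001,-0.004],"turn":0},{"jaw":1,"translation":[0,0.001,-0.007],"turn":0},{"jaw":1,"translation":[0,0.001,-0.011],"turn":0},{"jaw":1,"translation":[0,0.001,-0.016],"turn":0},{"jaw":1,"translation":[0,0.001,-0.022],"turn":0},{"jaw":1,"translation":[0,0.001,-0.03],"turn":0},{"jaw":1,"translation":[0,0.001,-0.038],"turn":0}]' >/dev/null; python3 st.py
python3 -m jog '[{"jaw":1,"translation":[0,0,-0.03],"turn":0},{"jaw":1,"translation":[0,0,-0.06],"turn":0},{"jaw":1,"translation":[0,0,-0.09],"turn":0},{"jaw":1,"translation":[0,0,-0.12],"turn":0},{"jaw":1,"translation":[0,0,-0.15],"turn":0},{"jaw":1,"translation":[0,0,-0.18],"turn":0},{"jaw":1,"translation":[0,0,-0.18],"turn":0},{"jaw":1,"translation":[0,0,-0.18],"turn":0}]' >/dev/null
python3 - <<'E'
from st import *
st()
snap('wrist','w7');snap('side','d7');d=cv2.imread('pics/d7.png');snap('scene','s7');s=cv2.imread('pics/s7.png');w=cv2.imread('pics/w7.png')
c=lambda i,W,H:cv2.resize(i,(W,H),interpolation=cv2.INTER_CUBIC)
cv2.imwrite('pics/n7.png',np.hstack([np.vstack([c(s[235:300,225:325],460,300),c(d[190:260,300:400],460,300)]),c(w,340,255)[:0:-1][::-1] if 0 else cv2.copyMakeBorder(c(w[100:400,150:490],340,300),150,150,0,0,cv2.BORDER_CONSTANT)]))
E
```

```text
t 15.05 p [ 0.5048 -0.0973  0.0516] holder mm 35.6 -2.9 F hx,hy,z 0.67 -0.33 0.08 yaw err -0.0041 open 1.004 tilt [ 0.0258 -0.022 ] vmax 0.162
t 15.85 p [ 0.5009 -0.0935  0.233 ] holder mm 40.4 -0.3 F hx,hy,z 0.58 -0.46 -0.15 yaw err -0.0042 open 1.001 tilt [ 0.0285 -0.0229] vmax 0.054
```

View pics/n7.png

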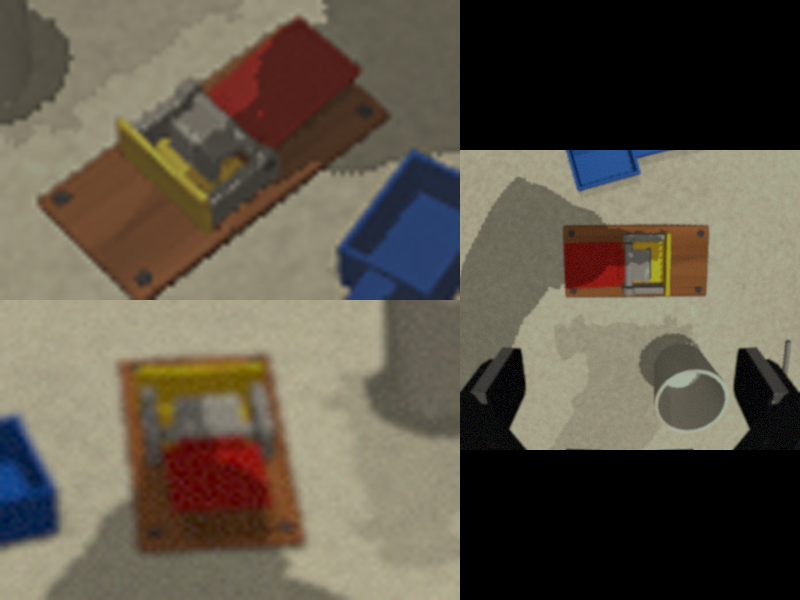

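The tag is square against both rail ends: upright from (120,122) to (212,205) in the top-left crop. The jaw rests on the foot, and the tail is partly raised. I'll run a quick numeric check.

Run:
```python
from st import *
for n,u,v,h in(('tagtopL',120,120,.032),('tagtopR',212,205,.032),('tailL',300,17,.028),('tailR',360,68,.028)):
    U,V=225+(u+.5)/4.6-.5,235+(v+.5)/4.615-.5; p=Pz('s7',U,V,h); print(n,((p-O)@ex*1e3).round(1),((p-O)@ey*1e3).round(1))
hsv=lambda f:cv2.cvtColor(np.load(f'pics/{f}.npz')['pixels'],cv2.COLOR_RGB2HSV)
for f in('s7',):
    m=cv2.inRange(hsv(f),(0,170,60),(6,255,255)); m[:235]=0;m[300:]=0;m[:,:260]=0;m[:,325:]=0
    v,u=np.nonzero(m);p=np.array([P(f,a,b) for a,b in zip(u,v)]);p=p[p[:,2]<.1];x=(p-O)@ex; k=np.polyfit(x,p[:,2],1);print('tail slope',k[0],'-> clip',.35-np.arctan(k[0]))
# bystanders: before/after difference away from holder/robot
a=np.load('pics/sc.npz')['pixels'].astype(int);b=np.load('pics/s7.npz')['pixels'].astype(int)
for n,(x0,y0,x1,y1) in dict(straw=(115,240,180,295),scoop=(285,265,335,330),jar=(130,320,205,395)).items(): print(n,abs(a-b)[y0:y1,x0:x1].mean().round(2))
```

```text
tagtopL -2.7 29.1
tagtopR -2.7 -33.6
tailL 94.4 20.4
tailR 94.3 -20.6
tail slope 0.12700899347212827 -> clip 0.22366741113310007
straw 5.06
scoop 5.49
jar 3.67
```

```bash
python3 -c "
from workcell import manip; print(manip.hand_in())"
```

```text
the job is handed in; nothing more can be done
None
```

The yellow tag is in the holder and clamped, and I handed the job in at about 16 s on the robot's clock, against the 38 s limit.

**What I did:** I lowered the open gripper so one fingertip pressed the red tail down to its stop; the force jumped to 10 N with almost no further travel. Keeping it pressed, I slid forward so the other fingertip pushed the tag under the jaw until it hit the rails. I then backed off about 4 mm with the clip still held, let the clip go and moved clear.

**Last checks:**
- **Tag position:** the last push rose to 18 N for 0.4 mm of movement, so the tag had stopped hard. Its top edge measures x = -2.7 mm at both ends, so it is square. Fully home would read about -2 mm, and the difference is within camera error.
- **Clip:** the tail's slope puts it at about 0.22 rad, against 0.21 expected when clamping.
- **Robot:** no contact force after I moved clear.
- **Other things:** the scoop, cup, straw and jar look unmoved. My before/after image comparison of the scoop, straw and jar showed only small differences, which I put down to noise. I ran no such check on the cup or the tin; the gripper stayed well clear of both.

**Disagreed:** the gripper gradually tilted to about 2.7° during the push and ended at about 2°. Friction on the tail rose to about 10 N as I started backing off, so I eased the pressure, with the tail still held down.

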